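# Sweep the bar offcuts off the drilling plate into the catch tray

## Robot

A 6-joint arm with a two-finger parallel gripper is mounted at the origin on the work surface. World frame = base frame: x ahead of the robot, y to its left, z up, the work surface at z = 0. Lengths are in mm, angles in rad, forces in N, time in s.
With the tool pointing down it reaches from about 350 to 975 mm from the base axis. Payload 17.4 kg.
Tool frame: the origin (TCP) lies at the very end of the fingers, on their centre line; the grasp point (between the pads) lies 19 mm behind it (env.grip_point_offset is the distance from the TCP to the grasp point, in mm); x points along the fingers, y is the direction in which the jaws open and shut, and the axes are right-handed (so a half turn about x gives the same grasp; the last joint's range is limited). The gripper opens to 85 mm and grips with 20 to 120 N. Pads are 22 mm wide; open, the fingers measure 114 mm over their backs; the gripper's body (76 mm by 85 mm) begins 54 mm behind the grasp point. The pads swing forward as they close: fully open they stand 13 mm farther back than shut.
Start: joints at [-1.167, 0.116, 1.442, -0, 1.584, -0.038], TCP at [288.6, -610.199, 231.303] pointing down, gripper open.
Joint ranges: [-2.83, 2.83], [-0.83, 2.19], [0.07, 2.5], [-1.14, 4.28], [0.01, 3], [-2.97, 2.97]. Speed limits (rad/s): [1.89, 1.89, 2.22, 3.14, 3.14, 3.14].

## Interface

Orientations are given as a unit quaternion [w, x, y, z].
In Python, from station import env, eyes, workorder gives the robot as it stands.
- The arm moves only by the tool arm_command, never from a script. Its argument "increments" is a list that holds one entry, the list of rows, each a list of 7 numbers: the shift along the world's x, y, z in cm, then the turn, a rotation vector about the world's x, y, z in rad, then the finger opening in cm, from 0 to 8.54. In form: [[[x, y, z, wx, wy, wz, gripper], ...]]. A call has 1 to 8 rows; each row is the pose to reach, as a shift and turn from the pose commanded when the call began; what a row does not reach only later rows make up. A row lasts 1/8 s, in which the tool goes at most 62.5 mm and 10.7 degrees, less where a joint would pass 70% of its speed; a pose out of reach is approached as far as the arm can. A call with a gripper value outside its range is refused whole. The fingers move at their own pace and stop on an object; "newtons" is the grip in N (left out, the last holds). Time passes only in rows, so rows that repeat a pose let the fingers close. It gives the time, the measured TCP pose, the force and the opening at its end, in the units of the state.
- env.sense(): the state, without advancing time (a new reading comes with each control period).
- eyes.grab_frame(name): name is "side" or "top" or "wrist"; returns (picture, depth): 384x512x3 uint8, red, green, blue; 384x512 float32, mm along the optical axis (not along the pixel's ray), 0 where there is no reading.
- eyes.get_calibration(name): a dict with "intrinsics" (3x3 intrinsics, pixels), "camera_from_world" (4x4, takes a point from world to camera coordinates). Camera axes: x right, y down, z forward; pixel columns grow to the right and rows downward; lengths in mm; the calibration is good to about 2 mm. A picture is of the moment at which its call begins: read the wrist's pose just before it. get_calibration takes no time and is no camera call; for the wrist camera it gives the pose at the moment of the call.
- workorder.sign_off(): hands the job in, once; it reports no verdict.
The state is a dict: "t": time; "joint_pos": joint angles; "joint_vel": joint speeds; "joint_efforts": joint torques, N m; "eef_pos": TCP position; "orientation": TCP orientation; "contact_force": force on the tool from outside, world axes, zero at the start; "ft_torque": the same for the moment, N m; "grip_width": finger opening in mm.
Only numpy, scipy, OpenCV 4.12 (cv2) and the standard library are available. Lean on these libraries where they do the work, as an engineer would, in place of code of your own. Each camera call takes 0.05 s, during which the arm holds its last target.

## Task

Clear the drilling plate: with your fingertips, sweep all four loose steel bar offcuts along the plate and over its open end so that they drop into the catch tray there. Slide them only, do not lift any of them off the plate, and leave the V-block on the plate, the drill stand, the oil bottle and the wrench where they are.

Things in the scene. Friction and masses are not known exactly. Their poses are not given: they have to be found in the camera images.
- plate: green-painted cast drilling plate with a flat top, fixed to the bench: 200 mm along its x, 240 mm along its y, top face 60 mm above the bench. Origin at the centre of its underside, on the bench. A lip 8 mm thick and 10 mm high runs along each long side (inner faces at x = -92 and +92 mm); the two short ends (y = -120 and +120 mm) are open, without a lip. Its x axis points roughly away from the robot, turned by at most 0.25 rad
- tray: empty open steel catch tray, fixed to the bench against one open end of the plate, its axes parallel to the plate's: 200 mm along x, 130 mm along y, 40 mm high, walls 4 mm. Origin at the centre of its underside, on the bench, at plate y = +187 or -187 mm (either end, it varies). Its nearer wall stands 2 mm from the plate and 20 mm below the plate's top
- round_big: steel bar offcut, a disc 32 mm in diameter and 14 mm high, lying flat, 60 to 120 g. On the plate at the start, within 60 mm of its centre in x and 72 mm in y, at least 9 mm clear of the other offcuts. Origin at the centre of its underside, z up
- round_small: steel bar offcut, a short round 24 mm in diameter and 16 mm high, standing on its flat end, 40 to 75 g. On the plate at the start, within 60 mm of its centre in x and 72 mm in y, at least 9 mm clear of the other offcuts. Origin at the centre of its underside, z up
- square_end: steel bar offcut, 26 x 26 mm square and 14 mm high, lying flat, 50 to 105 g. On the plate at the start, within 60 mm of its centre in x and 72 mm in y, at least 9 mm clear of the other offcuts. Origin at the centre of its underside, z up
- hex_end: steel bar offcut, a hexagon 32 mm across its corners and 15 mm high, lying flat, 50 to 105 g. On the plate at the start, within 60 mm of its centre in x and 72 mm in y, at least 9 mm clear of the other offcuts. Origin at the centre of its underside, z up
- v_block: bystander: loose steel V-block 36 x 36 x 32 mm with a V groove along the top, standing on the plate close to the lip farther from the robot, its centre at plate x = 66 to 69 mm and y within 70 mm, turned from the plate by at most 0.12 rad. Origin at the centre of its underside
- drill_stand: bystander: loose wooden block with five upright drill bits, 120 mm along x, 50 mm along y, 106 mm high to the tip of the tallest bit, on the bench beyond the plate's other open end (35 to 45 mm clear of it). Origin at the centre of its underside
- oil_bottle: bystander: white oil bottle 52 mm in diameter, 100 mm high, standing on the bench behind the plate (as seen from the robot), its centre 155 to 175 mm from the plate's centre along plate x. Origin at the centre of its underside
- wrench: bystander: steel wrench lying flat on the bench behind the plate, parallel to its long side. Origin near its middle, on its underside

How it is judged (in metres and radians):
At the end, for the whole second after the job is handed in: All four offcuts lie at rest inside the catch tray (their origins within its walls and less than 50 mm above the bench), and the V-block, drill stand, oil bottle and wrench are within 15 mm of where they started (x of round_big in the frame of tray between -0.098 and 0.098 m and y of round_big in the frame of tray between -0.064 and 0.064 m and height (world z) of each of round_big, round_small, square_end, hex_end below 0.05 m and linear speed of each of round_big, round_small, square_end, hex_end below 0.03 m/s and x of round_small in the frame of tray between -0.098 and 0.098 m and y of round_small in the frame of tray between -0.064 and 0.064 m and x of square_end in the frame of tray between -0.098 and 0.098 m and y of square_end in the frame of tray between -0.064 and 0.064 m and x of hex_end in the frame of tray between -0.098 and 0.098 m and y of hex_end in the frame of tray between -0.064 and 0.064 m and distance of each of v_block, drill_stand, oil_bottle, wrench from where it was at the start of the episode below 0.015 m); the robot touches nothing.
It fails at once if an offcut is lifted (its underside's centre more than 25 mm above the plate's top) (height (world z) of any of round_big, round_small, square_end, hex_end above 0.085 m).
It fails at once if the V-block, drill stand, oil bottle or wrench is moved by more than 15 mm (distance of any of v_block, drill_stand, oil_bottle, wrench from where it was at the start of the episode above 0.015 m).
It fails at once if the V-block, drill stand or oil bottle is tipped by more than 0.5 rad (angle between any of v_block, drill_stand, oil_bottle's own z axis and vertical above 0.5 rad).
It also fails if it takes over 59 s, if anything falls off the work surface, if the arm or the gripper's body presses on something with over 40 N, if the wrist force passes 120 N, or if a joint passes its speed limit or range.

## Working session

There is one attempt and no reset: what is moved stays moved. The work goes in short steps, Python scripts to look and compute and a tool call to move; the robot and the scene stay as the last step left them, time stands still between calls to the robot, and variables do not carry over. Pictures are saved under pics/ and viewed, and the job is handed in when it is done.

Besides the shell and the picture viewer there is one more tool, called after "Call:" as name(argument=value, ...), one argument or row to a line, values as JSON. arm_command: Moves the arm, as the interface text tells. Its arguments: {"type":"object","properties":{"increments":{"type":"array"},"newtons":{"type":"number"}},"required":["increments"]}

```bash
mkdir -p pics; ls; python3 - <<'E'
from station import env, eyes, workorder
import cv2
s=env.sense(); print(s)
for n in ("top","side"):
    p,d=eyes.grab_frame(n); cv2.imwrite(f"pics/{n}0.png",p[:,:,::-1]); 
    import numpy as np; np.save(f"pics/{n}0.npy",d); np.save(f"pics/{n}0rgb.npy",p)
    print(eyes.get_calibration(n))
E
```

```text
pics
{'t': 0.0, 'joint_pos': array([-1.16678814e+00,  1.16464797e-01,  1.44228196e+00,  3.67441480e-05,
        1.58399439e+00, -3.78150108e-02]), 'joint_vel': array([ 0.00032916, -0.00097895, -0.00013961, -0.00157351, -0.00275323,
       -0.00136653]), 'joint_efforts': array([-5.04407391e-03, -7.31985068e+01, -6.32496929e+01, -3.03568031e-04,
        6.34433585e-03,  1.10450230e-05]), 'eef_pos': array([ 288.53714273, -610.00483015,  230.56609662]), 'orientation': array([-0.15453915, -0.68986144, -0.15534241,  0.68998376]), 'contact_force': array([ 0.41061745,  0.10035185, -0.28972592]), 'ft_torque': array([0.03383648, 0.05129593, 0.02390717]), 'grip_width': 85.43691809551711}
{'intrinsics': array([[349.71404076,   0.        , 257.03456547],
       [  0.        , 349.71404076, 191.08190519],
       [  0.        ,   0.        ,   1.        ]]), 'camera_from_world': array([[-1.15155723e-01, -9.93347098e-01,  8.38149134e-04,
         8.32165169e+01],
       [-9.63172953e-01,  1.11451259e-01, -2.44696709e-01,
         6.00484018e+02],
       [ 2.42975353e-01, -2.89855089e-02, -9.69599308e-01,
         5.59758258e+02],
       [ 0.00000000e+00,  0.00000000e+00,  0.00000000e+00,
         1.00000000e+00]])}
{'intrinsics': array([[351.80757328,   0.        , 256.69210415],
       [  0.        , 351.80757328, 185.595912  ],
       [  0.        ,   0.        ,   1.        ]]), 'camera_from_world': array([[-9.32566226e-01, -3.60998424e-01, -6.10079028e-04,
         5.62459439e+02],
       [-1.80817328e-01,  4.68566269e-01, -8.64725821e-01,
         1.64665353e+02],
       [ 3.12450521e-01, -8.06303782e-01, -5.02243848e-01,
         5.26685378e+02],
       [ 0.00000000e+00,  0.00000000e+00,  0.00000000e+00,
         1.00000000e+00]])}
```

View pics/top0.png

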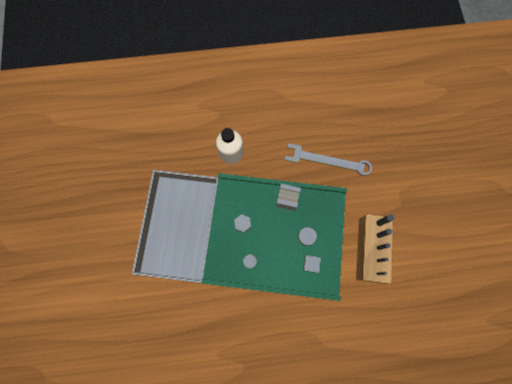

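View pics/side0.png

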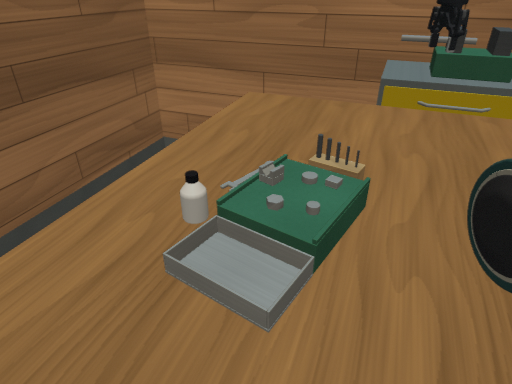

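The top view shows the plate with the tray at its left (+y) end. The hex is at about (243,223), round_small (250,261), round_big (308,236), square (312,264) and the V-block (289,197). The drill stand is at the right, at about (378,250).

```bash
cat > h.py <<'E'
import numpy as np, cv2
from station import env, eyes, workorder
def cast(n,uv,z,c=None):
    c=c or eyes.get_calibration(n); K=c["intrinsics"]; T=c["camera_from_world"]
    R=T[:3,:3]; o=-R.T@T[:3,3]
    uv=np.atleast_2d(np.array(uv,float))
    r=(np.c_[uv,np.ones(len(uv))]@np.linalg.inv(K).T)@R
    return o+r*((z-o[2])/r[:,2])[:,None]
def world(n,d):
    c=eyes.get_calibration(n);K=c["intrinsics"];T=c["camera_from_world"]
    v,u=np.mgrid[:d.shape[0],:d.shape[1]]
    P=np.stack([(u-K[0,2])/K[0,0]*d,(v-K[1,2])/K[1,1]*d,d],-1)-T[:3,3]
    return P@T[:3,:3]
E
python3 - <<'E'
from h import *
p=np.load("pics/top0rgb.npy"); d=np.load("pics/top0.npy")
hsv=cv2.cvtColor(p,cv2.COLOR_RGB2HSV)
g=cv2.inRange(hsv,(65,100,40),(95,255,255))
cs,_=cv2.findContours(g,cv2.RETR_EXTERNAL,cv2.CHAIN_APPROX_NONE)
c=max(cs,key=cv2.contourArea)
hull=cv2.convexHull(c); ap=cv2.approxPolyDP(hull,6,True)[:,0]; print(ap); print(cast("top",ap,65).round(1))
m=np.zeros_like(g); cv2.fillPoly(m,[hull],255); m=cv2.erode(m,np.ones((3,3)))
o=cv2.bitwise_and(m,cv2.bitwise_not(g))
n,l,st,ce=cv2.connectedComponentsWithStats(o)
W=world("top",d)
for i in range(1,n):
    if st[i,4]<40: continue
    print(st[i],ce[i].round(1),"z",np.percentile(W[l==i][:,2],[10,50,90]).round(1),"xy",W[l==i].mean(0).round(1), "cast75",cast("top",ce[i],74).round(1))
gi=(g>0); print("plate z",np.percentile(W[gi][:,2],[5,50,95]))
cv2.imwrite("pics/m.png",cv2.resize(p[160:310,120:400,::-1],None,fx=2.8,fy=2.8,interpolation=cv2.INTER_CUBIC))
E
```

```text
[[219 174]
 [346 190]
 [339 299]
 [202 282]]
[[ 649.3   80.    65. ]
 [ 591.7 -149.9   65. ]
 [ 403.4 -104.    65. ]
 [ 458.4  126.4   65. ]]
[276 183  26  28 522] [288.  196.6] z [67.8 83.3 91.5] xy [586.4 -39.1  89. ] cast75 [[589.6 -40.9  74. ]]
[234 214  18  19 256] [242.2 223. ] z [59.5 73.5 74.9] xy [551.6  46.5  71.5] cast75 [[551.2  46.4  74. ]]
[298 227  19  19 292] [307.  235.9] z [61.3 72.7 74.2] xy [515.4 -64.4  73.3] cast75 [[515.3 -64.3  74. ]]
[243 254  14  15 172] [249.5 261. ] z [59.8 74.9 76.1] xy [484.   40.9  72.8] cast75 [[483.9  40.8  74. ]]
[303 255  18  18 269] [311.8 263.5] z [64.7 72.7 74.1] xy [467.5 -65.8  71.4] cast75 [[467.4 -65.4  74. ]]
plate z [57.22092462 59.07155486 68.55391931]
```

View pics/m.png

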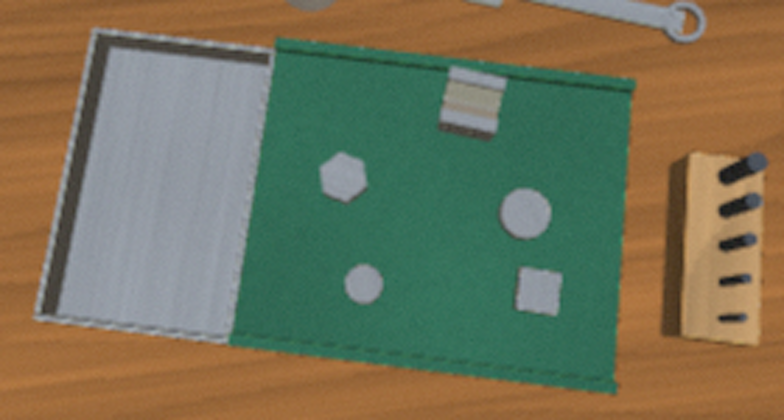

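```bash
cat >> h.py <<'E'
from scipy.spatial.transform import Rotation as R
th=-0.242; C=np.array([525.7,-11.9]); EX=np.array([np.cos(th),np.sin(th)]); EY=np.array([-np.sin(th),np.cos(th)])
def p2w(x,y): return C+x*EX+y*EY
def w2p(w): w=np.asarray(w)[:2]-C; return np.array([w@EX,w@EY])
def pose():
    s=env.sense(); q=s["orientation"]; M=R.from_quat([q[1],q[2],q[3],q[0]]).as_matrix(); return s,M
E
python3 - <<'E'
from h import *
s,M=pose(); print(M.round(3), s["eef_pos"])
for n,w in dict(hex=(551.2,46.4),big=(515.3,-64.3),small=(483.9,40.8),sq=(467.4,-65.4),vb=(589.6,-40.9)).items(): print(n,w2p(w).round(1))
a=np.arctan2(M[1,1],M[0,1]); print("tool y yaw",a,"needed turn",((th-a+np.pi/2)%np.pi)-np.pi/2)
for n,(x,y) in dict(sm0=(-53,10),sm1=(-53,145),hx0=(11,28),hx1=(11,145),sq0=(-44,-100),sq1=(-44,145),bg0=(2.5,-88),bg1=(2.5,145)).items():
    w=p2w(x,y); print(n,w.round(1),(w-s["eef_pos"][:2]).round(1))
E
```

```text
[[-0.     0.428 -0.904]
 [ 0.001 -0.904 -0.428]
 [-1.    -0.001 -0.   ]] [ 288.55266147 -610.02942059  230.64477972]
hex [10.8 62.7]
big [  2.5 -53.4]
small [-53.2  41.1]
sq [-43.8 -65.9]
vb [ 69.  -12.8]
tool y yaw -1.1289646751745448 needed turn 0.8869646751745446
sm0 [476.6  10.5] [188.1 620.5]
sm1 [509.  141.6] [220.4 751.6]
hx0 [543.1  12.6] [254.5 622.7]
hx1 [571.1 126.2] [282.6 736.3]
sq0 [459.  -98.4] [170.5 511.6]
sq1 [517.7 139.4] [229.2 749.4]
bg0 [507.  -97.9] [218.5 512.1]
bg1 [562.9 128.3] [274.3 738.3]
```

Call:
arm_command(
  increments=[
    [[1.5,5,0,0,0,0.1,1.6],[3.2,10.5,0,0,0,0.25,1.6],[4.9,16.2,0,0,0,0.42,1.6],[6.6,21.9,0,0,0,0.6,1.6],[8.3,27.6,0,0,0,0.75,1.6],[10.0,33.3,0,0,0,0.887,1.6],[11.7,39.0,0,0,0,0.887,1.6],[13.4,44.5,0,0,0,0.887,1.6]],
  ],
  newtons=40,
)

```text
t: 1.1
eef_pos: [422.6, -163.3, 231.2]
orientation: [0.436, 0.557, 0.436, -0.557]
contact_force: [0.6, -0.5, -0.3]
grip_width: 15.8
```

Call:
arm_command(
  increments=[
    [[1.7,5.5,-1,0,0,0,1.6],[3.2,10.7,-4,0,0,0,1.6],[4.4,14.4,-6,0,0,0,1.6],[5.2,16.8,-8,0,0,0,1.6],[5.4,17.6,-10,0,0,0,1.6],[5.4,17.6,-10,0,0,0,1.6],[5.4,17.6,-10,0,0,0,1.6]],
  ],
)

```text
t: 1.98
eef_pos: [476.7, 10.0, 132.0]
orientation: [0.436, 0.557, 0.436, -0.557]
contact_force: [1.1, -0.1, 0.1]
grip_width: 16.0
```

```bash
python3 - <<'E'
from h import *
s,M=pose(); print(s["t"],s["eef_pos"],s["grip_width"],s["contact_force"],M.round(3),w2p(s["eef_pos"]))
p,d=eyes.grab_frame("top"); cv2.imwrite("pics/t1.png",cv2.resize(p[130:330,110:410,::-1],None,fx=2.6,fy=2.6))
p,d=eyes.grab_frame("side"); cv2.imwrite("pics/s1.png",cv2.resize(p[120:320,150:400,::-1],None,fx=3,fy=3))
E
```

```text
1.975 [476.71462112   9.99593346 132.00158049] 15.998709567371854 [ 1.14442259 -0.14854358  0.07934602] [[ 0.001  0.971 -0.24 ]
 [-0.    -0.24  -0.971]
 [-1.     0.001  0.   ]] [-52.80522282   9.51880711]
```

View pics/s1.png

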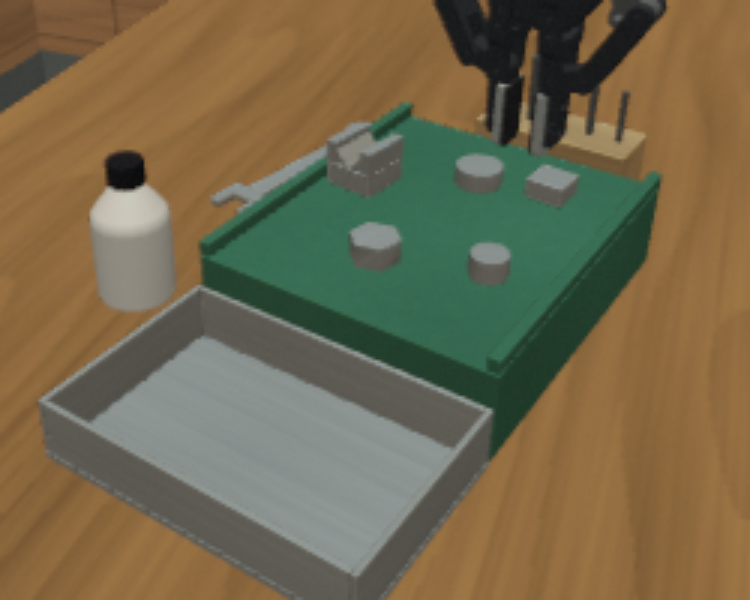

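View pics/t1.png

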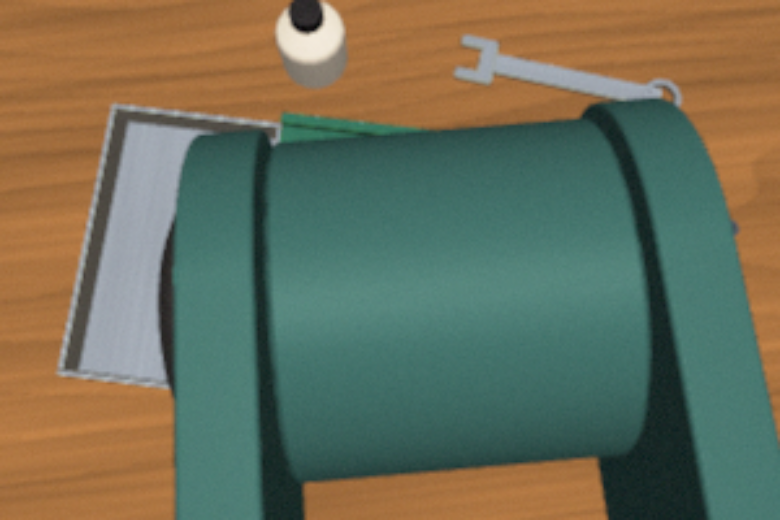

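Side view: the fingers hang clear above the plate behind round_small, as planned. Lowering and sweeping it now.

Call:
arm_command(
  increments=[
    [[0,0,-2.5,0,0,0,1.6],[0,0,-5,0,0,0,1.6],[0,0,-6.5,0,0,0,1.6],[0,0,-6.9,0,0,0,1.6],[0,0,-6.9,0,0,0,1.6],[0.19,0.78,-6.9,0,0,0,1.6],[0.43,1.75,-6.9,0,0,0,1.6],[0.72,2.91,-6.9,0,0,0,1.6]],
  ],
)

```text
t: 3.08
eef_pos: [484.1, 40.7, 62.6]
orientation: [0.436, 0.557, 0.436, -0.557]
contact_force: [0.6, -0.5, 0.4]
grip_width: 15.8
```

```bash
python3 - <<'E'
from h import *
s,M=pose(); print(s["t"],s["eef_pos"],s["grip_width"],s["contact_force"],w2p(s["eef_pos"]))
p,d=eyes.grab_frame("side"); cv2.imwrite("pics/s2.png",cv2.resize(p[120:320,150:400,::-1],None,fx=3,fy=3))
E
```

```text
3.075 [484.1392385   40.73999016  62.64882287] 15.770834580700894 [ 0.60919388 -0.53299912  0.35061137] [-52.96460824  41.14627242]
```

View pics/s2.png

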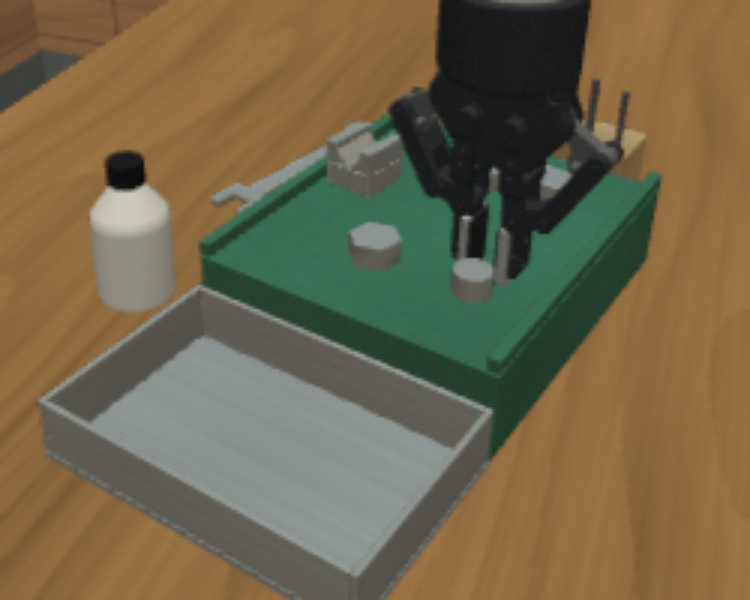

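Side view: round_small (472,280) sits between the two finger tips and moves with them. I'll continue over the edge.

Call:
arm_command(
  increments=[
    [[0.36,1.46,0,0,0,0,1.6],[0.77,3.11,0,0,0,0,1.6],[1.18,4.76,0,0,0,0,1.6],[1.58,6.41,0,0,0,0,1.6],[1.99,8.06,0,0,0,0,1.6],[2.4,9.71,0,0,0,0,1.6],[2.64,10.68,0,0,0,0,1.6],[2.64,10.68,0,0,0,0,1.6]],
  ],
)

```text
t: 4.12
eef_pos: [510.2, 147.2, 62.2]
orientation: [-0.436, -0.556, -0.436, 0.557]
contact_force: [-0.3, -0.9, -0.6]
grip_width: 16.0
```

```bash
python3 - <<'E'
from h import *
s,M=pose(); print(s["t"],s["eef_pos"],s["grip_width"],s["contact_force"],w2p(s["eef_pos"]))
p,d=eyes.grab_frame("side"); cv2.imwrite("pics/s3.png",cv2.resize(p[120:320,150:400,::-1],None,fx=3,fy=3))
w=p2w(11,28); print((w-s["eef_pos"][:2]).round(1))
E
```

```text
4.125 [510.23058571 147.2337891   62.17067417] 16.044617203315035 [-0.32821082 -0.86008047 -0.60959578] [-53.15423441 150.78956521]
[  32.9 -134.6]
```

View pics/s3.png

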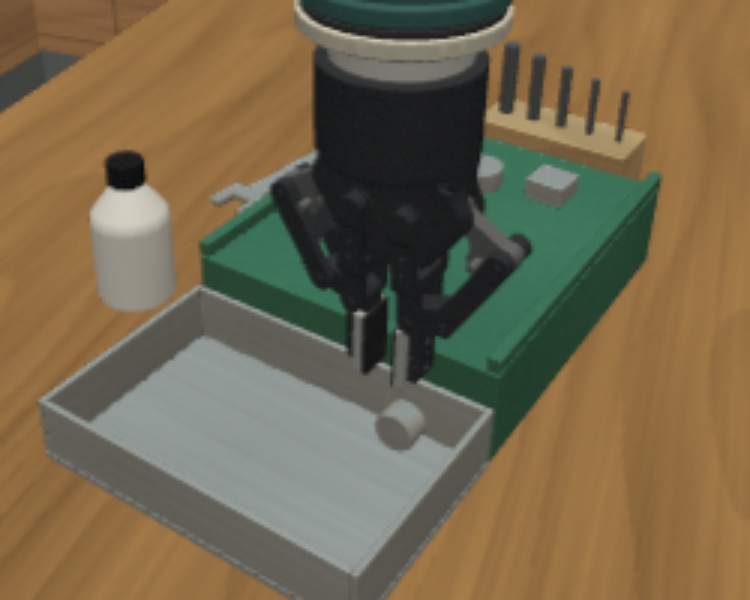

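round_small is in the tray (400,425). Next is the hex: lift, move behind it, lower.

Call:
arm_command(
  increments=[
    [[0,0,2.5,0,0,0,1.6],[0.4,-2,4,0,0,0,1.6],[1.4,-6,4,0,0,0,1.6],[2.5,-10,4,0,0,0,1.6],[3.3,-13.5,4,0,0,0,1.6],[3.3,-13.5,3,0,0,0,1.6],[3.3,-13.5,0.5,0,0,0,1.6],[3.3,-13.5,0.1,0,0,0,1.6]],
  ],
)

```text
t: 5.18
eef_pos: [542.0, 11.9, 61.5]
orientation: [-0.435, -0.556, -0.437, 0.557]
contact_force: [-0.6, 0.4, -0.4]
grip_width: 15.9
```

```bash
python3 - <<'E'
from h import *
s,M=pose(); print(s["t"],s["eef_pos"],s["grip_width"],s["contact_force"],w2p(s["eef_pos"]))
p,d=eyes.grab_frame("side"); cv2.imwrite("pics/s4.png",cv2.resize(p[120:320,150:400,::-1],None,fx=3,fy=3))
E
```

```text
5.175 [542.01951534  11.94186328  61.53066397] 15.857711798626196 [-0.59895989  0.3632844  -0.44882511] [10.13039573 27.05801374]
```

View pics/s4.png

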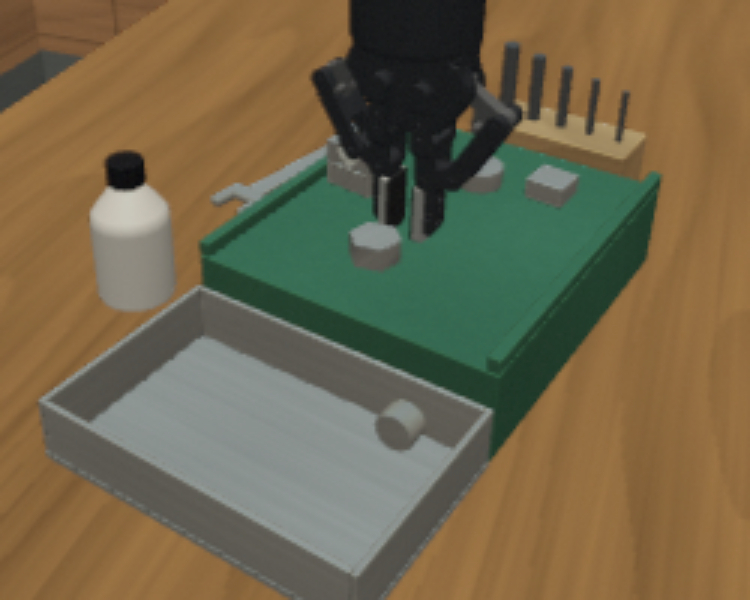

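Fingers are behind the hex (375,245), V-block untouched. Sweeping.

Call:
arm_command(
  increments=[
    [[0.24,0.97,0.1,0,0,0,1.6],[0.58,2.33,0.1,0,0,0,1.6],[0.98,3.98,0.1,0,0,0,1.6],[1.39,5.63,0.1,0,0,0,1.6],[1.8,7.28,0.1,0,0,0,1.6],[2.2,8.93,0.1,0,0,0,1.6],[2.61,10.58,0.1,0,0,0,1.6],[2.95,11.95,0.1,0,0,0,1.6]],
  ],
)

```text
t: 6.22
eef_pos: [572.9, 132.4, 64.2]
orientation: [-0.436, -0.557, -0.436, 0.557]
contact_force: [0.3, 0.6, -0.4]
grip_width: 16.5
```

```bash
python3 - <<'E'
from h import *
s,M=pose(); print(s["t"],s["eef_pos"],s["grip_width"],s["contact_force"],w2p(s["eef_pos"]))
p,d=eyes.grab_frame("side"); cv2.imwrite("pics/s5.png",cv2.resize(p[120:320,150:400,::-1],None,fx=3,fy=3))
w=p2w(-44,-100); print((w-s["eef_pos"][:2]).round(1))
E
```

```text
6.225 [572.92220293 132.35690447  64.22520895] 16.47063181390397 [ 0.33942558  0.63532251 -0.39482319] [ 11.27575683 151.36990534]
[-113.9 -230.8]
```

View pics/s5.png

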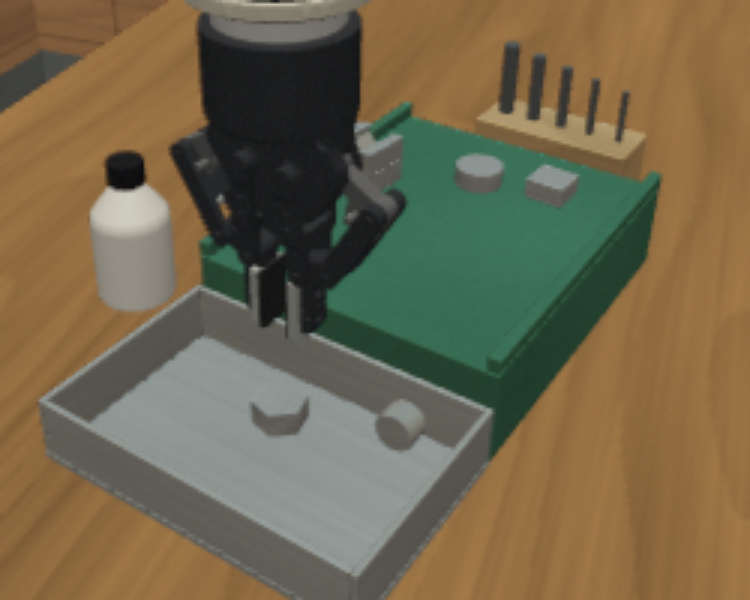

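The hex is in the tray (280,410). Next is the square.

Call:
arm_command(
  increments=[
    [[0,0,3,0,0,0,1.6],[-1,-2,5,0,0,0,1.6],[-3.2,-6.5,5,0,0,0,1.6],[-5.5,-11,5,0,0,0,1.6],[-7.7,-15.5,5,0,0,0,1.6],[-9.9,-20,5,0,0,0,1.6],[-11.4,-23.1,5,0,0,0,1.6],[-11.4,-23.1,4,0,0,0,1.6]],
  ],
)

```text
t: 7.28
eef_pos: [458.4, -101.5, 104.9]
orientation: [0.436, 0.558, 0.435, -0.557]
contact_force: [0.2, 1.2, 0.1]
grip_width: 16.1
```

Call:
arm_command(
  increments=[
    [[0,0,-2.5,0,0,0,1.6],[0,0,-3.8,0,0,0,1.6],[0,0,-4.1,0,0,0,1.6]],
  ],
)

```text
t: 7.65
eef_pos: [458.5, -99.3, 62.5]
orientation: [-0.436, -0.556, -0.437, 0.557]
contact_force: [-0.4, 0.4, -0.1]
grip_width: 15.9
```

```bash
python3 - <<'E'
from h import *
s,M=pose(); print(s["t"],s["eef_pos"],s["grip_width"],s["contact_force"],w2p(s["eef_pos"]))
p,d=eyes.grab_frame("side"); cv2.imwrite("pics/s6.png",cv2.resize(p[120:320,150:400,::-1],None,fx=3,fy=3))
E
```

```text
7.65 [458.52228498 -99.25233822  62.45311965] 15.940618696380234 [-0.36537723  0.39580552 -0.05696622] [ -44.28666268 -100.90573768]
```

View pics/s6.png

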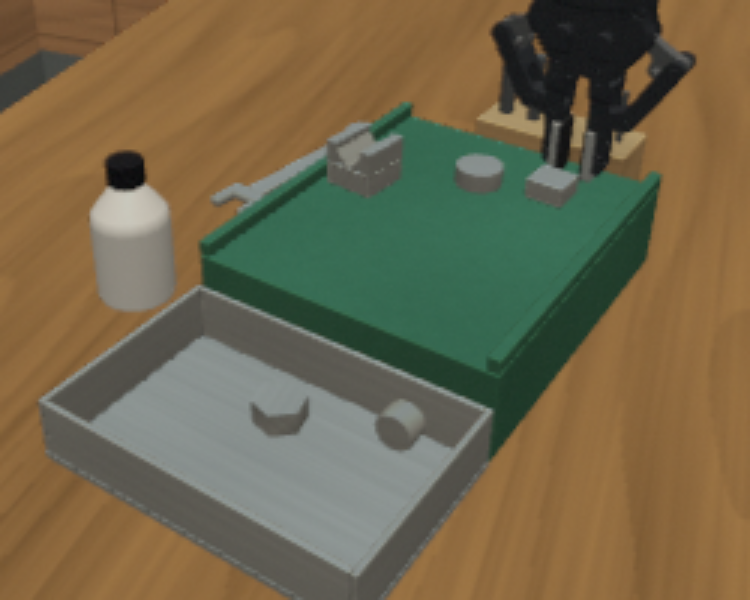

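The fingers are behind the square (552,185), which is still in place. Sweeping it in two calls.

Call:
arm_command(
  increments=[
    [[0.24,0.97,0.1,0,0,0,1.6],[0.58,2.33,0.1,0,0,0,1.6],[0.98,3.98,0.1,0,0,0,1.6],[1.39,5.63,0.1,0,0,0,1.6],[1.8,7.28,0.1,0,0,0,1.6],[2.2,8.93,0.1,0,0,0,1.6],[2.61,10.58,0.1,0,0,0,1.6],[3.02,12.23,0.1,0,0,0,1.6]],
  ],
)

```text
t: 8.7
eef_pos: [489.1, 23.6, 64.3]
orientation: [-0.436, -0.557, -0.436, 0.557]
contact_force: [-0.2, -1.9, -0.5]
grip_width: 16.0
```

Call:
arm_command(
  increments=[
    [[0.41,1.65,0,0,0,0,1.6],[0.82,3.3,0,0,0,0,1.6],[1.23,4.95,0,0,0,0,1.6],[1.63,6.6,0,0,0,0,1.6],[2.04,8.25,0,0,0,0,1.6],[2.45,9.9,0,0,0,0,1.6],[2.86,11.55,0,0,0,0,1.6],[3.02,12.2,0,0,0,0,1.6]],
  ],
)

```text
t: 9.7
eef_pos: [519.3, 145.6, 64.2]
orientation: [-0.436, -0.556, -0.436, 0.557]
contact_force: [0.2, -1.0, -0.5]
grip_width: 15.9
```

```bash
python3 - <<'E'
from h import *
s,M=pose(); print(s["t"],s["eef_pos"],s["grip_width"],s["contact_force"],w2p(s["eef_pos"]))
p,d=eyes.grab_frame("side"); cv2.imwrite("pics/s7.png",cv2.resize(p[120:320,150:400,::-1],None,fx=3,fy=3))
m=cv2.inRange(cv2.cvtColor(p,cv2.COLOR_RGB2HSV),(0,0,90),(180,60,255)); l=cv2.connectedComponentsWithStats(m)
for st,ce in zip(l[2],l[3]):
    if 60<st[4]<1500 and 250<ce[0]<350 and 150<ce[1]<200: print(st,ce,w2p(cast("side",ce,70)[0]))
w=p2w(2.5,-90); print((w-s["eef_pos"][:2]).round(1))
E
```

```text
9.7 [519.29263943 145.58272547  64.23434267] 15.879813591809178 [ 0.19433776 -0.98384505 -0.51022026] [-43.96057439 151.35828683]
[303 171  15  14 156] [310.07692308 176.98076923] [ -0.88308626 -50.83220563]
[302 187  15  15  70] [308.51428571 194.4       ] [-29.44171343  10.03512671]
[ -12.7 -245.5]
```

View pics/s7.png

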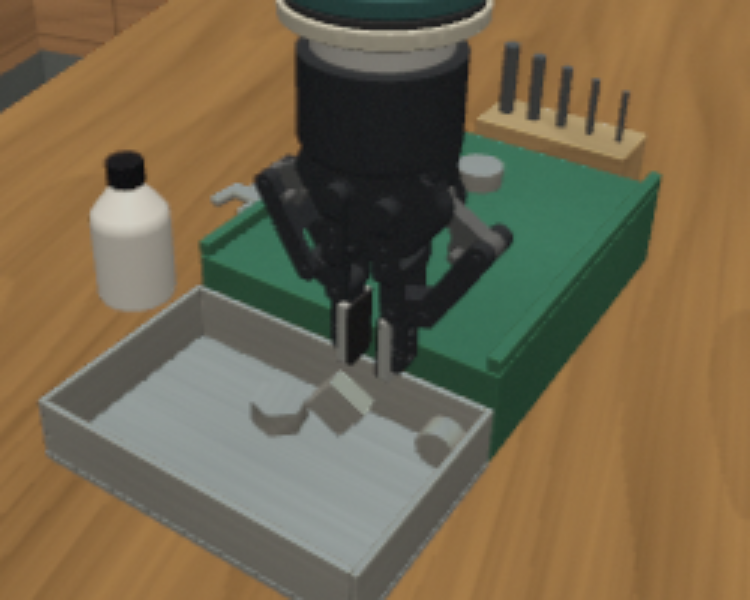

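The square is in the tray (340,405) and round_small rolled to (438,440), still inside. round_big has not moved (480,172). Sweeping it next.

Call:
arm_command(
  increments=[
    [[0,0,3,0,0,0,1.6],[-0.1,-2,4.5,0,0,0,1.6],[-0.4,-7,4.5,0,0,0,1.6],[-0.7,-12.3,4.5,0,0,0,1.6],[-0.9,-17.6,4.5,0,0,0,1.6],[-1.2,-22.5,4.5,0,0,0,1.6],[-1.3,-24.6,4.5,0,0,0,1.6],[-1.3,-24.6,4,0,0,0,1.6]],
  ],
)

```text
t: 10.75
eef_pos: [505.6, -103.6, 104.3]
orientation: [0.435, 0.557, 0.435, -0.557]
contact_force: [-0.4, 0.7, -0.7]
grip_width: 15.7
```

Call:
arm_command(
  increments=[
    [[0,0,-2.5,0,0,0,1.6],[0,0,-3.8,0,0,0,1.6],[0,0,-4.1,0,0,0,1.6]],
  ],
)

```text
t: 11.12
eef_pos: [505.7, -101.0, 62.5]
orientation: [-0.436, -0.556, -0.437, 0.557]
contact_force: [0.9, -0.6, 0.3]
grip_width: 16.0
```

```bash
python3 - <<'E'
from h import *
s,M=pose(); print(s["t"],s["eef_pos"],s["grip_width"],s["contact_force"],w2p(s["eef_pos"]))
p,d=eyes.grab_frame("side"); cv2.imwrite("pics/s8.png",cv2.resize(p[120:320,150:400,::-1],None,fx=3,fy=3))
E
```

```text
11.125 [ 505.65354568 -101.04863924   62.46300275] 16.041967148363714 [ 0.88075503 -0.61868802  0.28449344] [  1.90169689 -91.35493286]
```

View pics/s8.png

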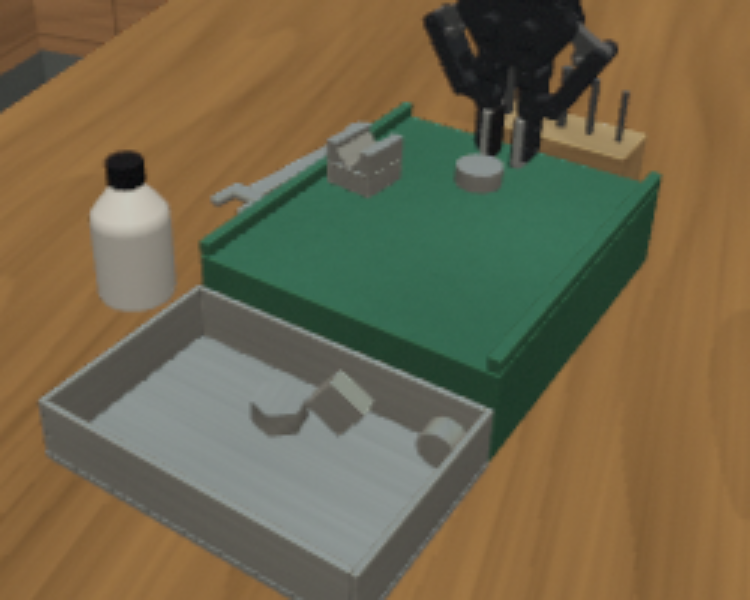

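round_big is nested ahead of the fingers (480,172). The hex and the tilted square lie straight ahead in the tray. After passing the V-block I'll steer gently toward +x so the disc lands on free tray floor.

Call:
arm_command(
  increments=[
    [[0.24,0.97,0.1,0,0,0,1.6],[0.58,2.33,0.1,0,0,0,1.6],[0.98,3.98,0.1,0,0,0,1.6],[1.39,5.63,0.1,0,0,0,1.6],[1.8,7.28,0.1,0,0,0,1.6],[2.2,8.93,0.1,0,0,0,1.6],[2.61,10.58,0.1,0,0,0,1.6],[2.91,11.77,0.1,0,0,0,1.6]],
  ],
)

```text
t: 12.18
eef_pos: [535.4, 17.3, 64.2]
orientation: [-0.436, -0.557, -0.436, 0.557]
contact_force: [0.0, -0.3, 1.2]
grip_width: 16.1
```

Call:
arm_command(
  increments=[
    [[0.6,1.4,0,0,0,0,1.6],[1.5,2.8,0,0,0,0,1.6],[2.5,4.2,0,0,0,0,1.6],[3.5,5.6,0,0,0,0,1.6],[4.5,7.0,0,0,0,0,1.6],[5.4,8.4,0,0,0,0,1.6],[6.2,9.8,0,0,0,0,1.6],[6.8,10.9,0,0,0,0,1.6]],
  ],
)

```text
t: 13.18
eef_pos: [603.7, 126.1, 64.2]
orientation: [-0.436, -0.557, -0.436, 0.557]
contact_force: [0.1, -0.3, -0.2]
grip_width: 16.5
```

```bash
python3 - <<'E'
from h import *
s,M=pose(); print(s["t"],s["eef_pos"],s["grip_width"],s["contact_force"],w2p(s["eef_pos"]))
p,d=eyes.grab_frame("side"); cv2.imwrite("pics/s9.png",cv2.resize(p[120:320,150:400,::-1],None,fx=3,fy=3))
E
```

```text
13.175 [603.66530218 126.14931109  64.23606713] 16.46988661065204 [ 0.13306914 -0.29242115 -0.22942314] [ 42.61063909 152.710622  ]
```

View pics/s9.png

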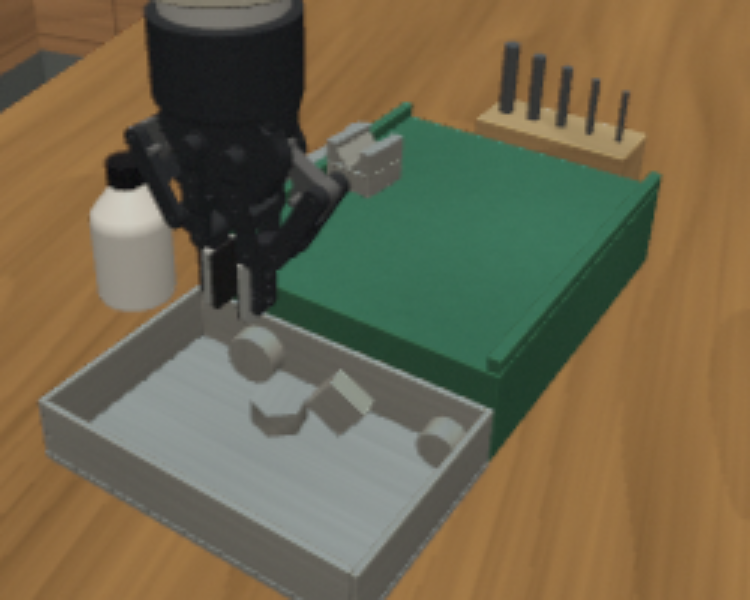

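All four are off the plate. round_big (256,352) is standing on edge in the tray. I'll retreat upward and clear of the view, then check.

Call:
arm_command(
  increments=[
    [[0,0,3,0,0,0,1.6],[0,0,8,0,0,0,1.6],[0,1,13,0,0,0,1.6],[-1,6,15,0,0,0,1.6],[-3,12,15,0,0,0,1.6],[-5,18,15,0,0,0,1.6],[-8,23,15,0,0,0,1.6],[-10,26,15,0,0,0,1.6]],
  ],
)

```text
t: 14.22
eef_pos: [501.6, 387.3, 214.2]
orientation: [-0.436, -0.556, -0.436, 0.556]
contact_force: [0.6, -0.7, -0.4]
grip_width: 15.8
```

Call:
arm_command(
  increments=[
    [[-1,3,0,0,0,0,1.6],[-2,6,0,0,0,0,1.6],[-2,6,0,0,0,0,1.6],[-2,6,0,0,0,0,1.6]],
  ],
)

```text
t: 14.72
eef_pos: [483.3, 444.8, 214.2]
orientation: [-0.436, -0.557, -0.436, 0.557]
contact_force: [0.7, -0.7, 0.3]
grip_width: 16.1
```

```bash
python3 - <<'E'
from h import *
s,M=pose(); print(s["t"],s["eef_pos"],s["contact_force"])
p,d=eyes.grab_frame("top"); a=cv2.resize(p[110:310,110:410,::-1],None,fx=1.9,fy=1.9)
q=np.load("pics/top0rgb.npy")
df=(cv2.absdiff(p,q).max(2)>40).astype(np.uint8)*255; b=cv2.resize(df[110:310,110:410],None,fx=1,fy=1)
cv2.imwrite("pics/t9.png",a); cv2.imwrite("pics/d9.png",cv2.resize(b,None,fx=1.9,fy=1.9))
W=world("top",d)
for nm,P in (("p",p),):
    pass
# heights in tray
v,u=np.mgrid[:384,:512]
X=W[...,0]-C[0];Y=W[...,1]-C[1]; px=X*EX[0]+Y*EX[1]; py=X*EY[0]+Y*EY[1]
m=((np.abs(px)<92)&(py>130)&(py<246)&(W[...,2]>11)&(W[...,2]<80)).astype(np.uint8)
n,l,st,ce=cv2.connectedComponentsWithStats(m)
for i in range(1,n):
    if st[i,4]>25: k=l==i; print(st[i],"plate xy",px[k].mean().round(1),py[k].mean().round(1),"zmax",np.percentile(W[k][:,2],95).round(1))
p2,_=eyes.grab_frame("side"); cv2.imwrite("pics/s10.png",cv2.resize(p2[120:320,150:400,::-1],None,fx=3,fy=3))
E
```

```text
14.725 [483.30294254 444.78875517 214.22892288] [ 0.74669584 -0.67823864  0.26548766]
[204 198   9  16 121] plate xy 43.4 136.1 zmax 35.5
[187 215  16  33 342] plate xy -4.9 151.9 zmax 37.3
[194 264   9  13  90] plate xy -79.2 136.3 zmax 27.6
```

View pics/t9.png

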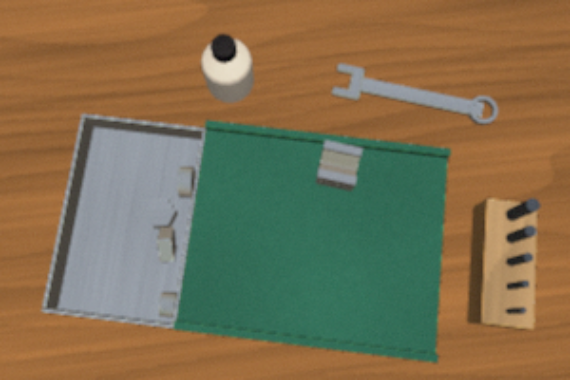

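View pics/d9.png

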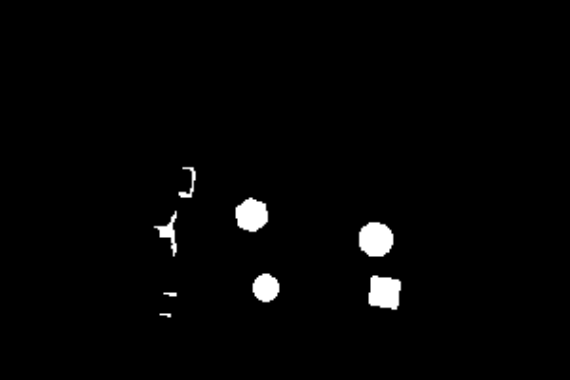

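View pics/s10.png

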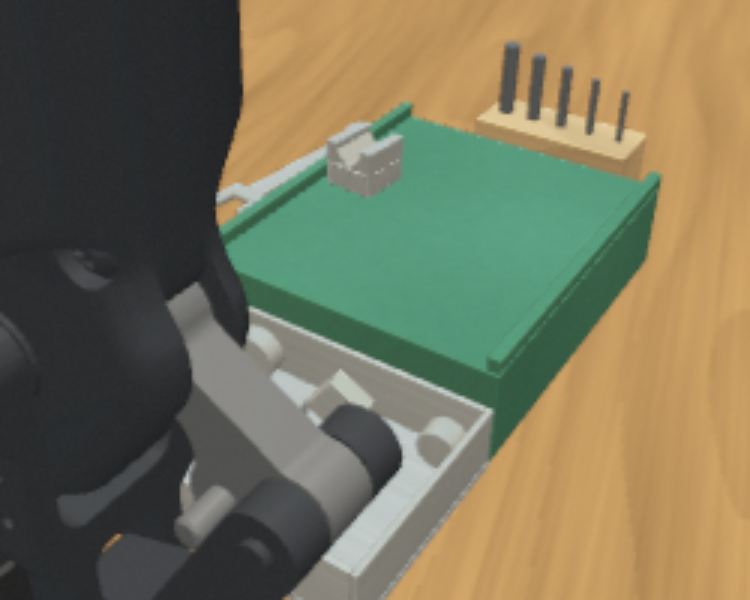

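The tops of all the pieces are below 38 mm and inside the walls, and the difference image shows no bystander moved. round_big and round_small stand on edge, so I'll wait a second and check that they are at rest.

Call:
arm_command(
  increments=[
    [[0,0,0,0,0,0,1.6],[0,0,0,0,0,0,1.6],[0,0,0,0,0,0,1.6],[0,0,0,0,0,0,1.6],[0,0,0,0,0,0,1.6],[0,0,0,0,0,0,1.6],[0,0,0,0,0,0,1.6],[0,0,0,0,0,0,1.6]],
  ],
)

```text
t: 15.82
eef_pos: [483.2, 445.2, 214.3]
orientation: [0.436, 0.557, 0.436, -0.557]
contact_force: [0.1, -0.5, 1.1]
grip_width: 15.9
```

```bash
python3 - <<'E'
from h import *
p,d=eyes.grab_frame("top")
W=world("top",d)
X=W[...,0]-C[0];Y=W[...,1]-C[1]; px=X*EX[0]+Y*EX[1]; py=X*EY[0]+Y*EY[1]
m=((np.abs(px)<92)&(py>130)&(py<246)&(W[...,2]>11)&(W[...,2]<80)).astype(np.uint8)
n,l,st,ce=cv2.connectedComponentsWithStats(m)
for i in range(1,n):
    if st[i,4]>25: k=l==i; print(st[i],px[k].mean().round(1),py[k].mean().round(1),np.percentile(W[k][:,2],95).round(1))
print(workorder.sign_off())
E
```

```text
[204 198   9  16 120] 43.2 136.2 35.7
[187 215  16  33 338] -4.9 151.9 36.9
[194 264   9  13  90] -79.2 136.3 27.8
the job is handed in; nothing more can be done
None
```

All four offcuts are in the catch tray, and I handed the job in at about 16 s of the 59 s allowed. With the fingers 16 mm apart, I swept round_small, hex_end, square_end and round_big over the +y end in that order. I steered round_big towards +x at the end so it would not land on the pieces already in the tray.

- **Offcuts:** The last depth checks, about a second apart, found everything inside the tray walls. The tops were below 38 mm and positions agreed to within 0.2 mm, so they are at rest. The square and hex touch and showed up as one blob. The two rounds stand on edge near the plate-side wall.
- **Bystanders:** Comparing top views from the start and the end showed no change at the V-block, drill stand, oil bottle or wrench.
- **Robot:** The arm was clear of everything when I handed in.

No check failed or disagreed, but the top view was blocked during the sweeps, so I followed those from the side camera only.

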